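# Change the coffee bar over from tea to capsules

## Task

Change the counter over from tea to coffee: first push the standing lid of the small tea tin over so that it drops shut, then flip the lid of the wide capsule tin right back past upright so that it stays open by itself, and leave both lids so. Only push with the fingers: pinch, lift or carry nothing, do not shove or tip the tins, and leave the tamper, cup, bottle and jug alone.

Things in the scene. Friction and masses are not known exactly. Their poses are not given: they have to be found in the camera images.
- coffee_tin: The wide tin: white metal box, 100 mm front to back (its x) by 200 mm wide (its y) by 120 mm high, about 1.8 kg, standing loose on the counter. Origin at the centre of its underside; its +x points from the front towards the hinge at the back, z up. Its front faces roughly towards the robot. It starts shut. Either tin may stand on the left or on the right.
- coffee_lid (a joint): Hinge angle of the wide tin's lid (rad): 0 shut, grows as the front edge swings up and back, 1.57 upright, stop at 1.85. Free-swinging (about 0.2 kg, no spring): below about 1.57 it falls shut, beyond about 1.6 it falls open against the stop and stays.
- coffee_lid_under: Lower board of the wide tin's lid, 6 mm thick, covering the tin's 200 mm width, with a lip 44 mm wide that stands 25 mm proud of the tin's front; when shut its underside lies 120.5 mm above the counter. Origin on the hinge line; when shut the board extends along its -x (lip edge at x = -125 mm, underside at z = 0, outer side +z).
- coffee_lid_outer: Upper board of the same lid, 6 mm thick, 84 mm by 188 mm, fixed on top of the lower one (z = 6 to 12 mm above the hinge line when shut). Origin on the hinge line. Touching it and the lower board together with more than 2.5 N each counts as a pinch.
- coffee_lid_hinge (a point): Point on the middle of the wide tin's hinge line, at the top of its back wall: 50 mm behind the tin's centre, 120.5 mm above the counter. Turns with the lid; the hinge line runs along the tin's y.
- coffee_lid_lip (a point): Middle of the lip's front edge on the wide tin's lid, 125 mm from the hinge line, half way through the 6 mm board.
- tea_tin: The small, narrow tin: white metal box, 80 mm front to back (its x) by 90 mm wide (its y) by 130 mm high, about 2 kg, standing loose. Origin at the centre of its underside; its +x points from the front towards the hinge at the back, z up. Its lid starts open.
- tea_lid (a joint): Hinge angle of the small tin's lid (rad): 0 shut, 1.57 upright, stop at 1.85. Free-swinging (about 0.1 kg, no spring). It starts leaning back open, near 1.85; pushed forward past upright it falls shut.
- tea_lid_under: Lower (inner) board of the small tin's lid, 6 mm thick, 90 mm wide, with a lip 54 mm wide standing 20 mm proud of the front when shut. Origin on the hinge line; when shut it extends along its -x (lip edge at x = -100 mm), outer side +z. When open this is the side that faces the robot.
- tea_lid_outer: Outer board of the same lid, 6 mm thick, 64 mm by 78 mm, fixed on the lower one (z = 6 to 12 mm); when the lid is open it faces away from the robot. Origin on the hinge line. Touching it and the inner board together with more than 2.5 N each counts as a pinch.
- tea_lid_hinge (a point): Point on the middle of the small tin's hinge line: 40 mm behind the tin's centre, 130.5 mm above the counter. The hinge line runs along the tin's y.
- tea_lid_lip (a point): Middle of the lip's edge on the small tin's lid, 100 mm from the hinge line: its top edge while the lid stands open.
- tamper: Bystander: steel tamper with a dark wooden handle, 58 mm across, 84 mm high, upright between the tins towards the robot. Origin under its centre.
- cup: Bystander: white mug, 76 mm across, 62 mm high, in the middle, beyond the tins. Origin under its centre.
- syrup: Bystander: amber bottle, 64 mm across, about 190 mm high, far left. Origin under its centre.
- jug: Bystander: steel milk jug, 80 mm across, 90 mm high, handle to its +y, far right. Origin under its centre.
Not all that is in view belongs to the job. There is more than one size of the coffee_tin; the job needs the smaller.

How it is judged:
On the way, in this order (a step that is already met when the one before it is completed fails the run):
1. the small tin's lid is pushed over and lies shut (value of joint tea_lid below 0.08 rad), for 0.2 s.
2. then the wide tin's lid is flipped back past upright to its open stop (value of joint coffee_lid above 1.7 rad), for 0.2 s.
At the end, for the whole second after the job is handed in: The small tin's lid lies shut (under 0.08 rad), the wide tin's lid rests open beyond 1.7 rad on its own, and both tins stand still within 30 mm of where they started (value of joint tea_lid below 0.08 rad and value of joint coffee_lid above 1.7 rad and velocity of joint coffee_lid between -0.1 and 0.1 rad/s and linear speed of each of coffee_tin, tea_tin below 0.02 m/s and distance of each of coffee_tin, tea_tin from where it was at the start of the episode below 0.03 m); the robot touches nothing.
It fails at once if a tin is shoved more than 40 mm, tipped or lifted (distance of any of coffee_tin, tea_tin from where it was at the start of the episode above 0.04 m or height (world z) of any of coffee_tin, tea_tin above 0.012 m or angle between any of coffee_tin, tea_tin's own z axis and vertical above 0.2 rad).
It fails at once if a lid is pinched: the fingers press on its outer and its inner board at once with more than 2.5 N each ((contact force between the fingers and coffee_lid_outer above 2.5 N and contact force between the fingers and coffee_lid_under above 2.5 N) or (contact force between the fingers and tea_lid_outer above 2.5 N and contact force between the fingers and tea_lid_under above 2.5 N)).
It fails at once if the tamper, cup, bottle or jug is moved more than 20 mm, lifted or knocked over (distance of any of tamper, cup, syrup, jug from where it was at the start of the episode above 0.02 m or angle between any of tamper, cup, syrup, jug's own z axis and vertical above 0.5 rad).
It also fails if it takes over 56 s, if anything falls off the work surface, if the arm or the gripper's body presses on something with over 40 N, if the wrist force passes 120 N, or if a joint passes its speed limit or range.

## Robot

A 7-joint arm with a two-finger parallel gripper is mounted at the origin on the work surface. World frame = base frame: x ahead of the robot, y to its left, z up, the work surface at z = 0. Lengths are in m, angles in rad, forces in N, time in s.
With the tool pointing down it reaches from about 0.4 to 0.875 m from the base axis. Payload 19.3 kg.
Tool frame: the origin (TCP) lies at the very end of the fingers, on their centre line; the grasp point (between the pads) lies 19 mm behind it; z points along the fingers, y is the direction in which the jaws open and shut (so a half turn about z gives the same grasp; the last joint's range is limited). The gripper opens to 85 mm and grips with 20 to 120 N. Pads are 22 mm wide; open, the fingers measure 114 mm over their backs; the gripper's body (76 mm by 85 mm) begins 54 mm behind the grasp point. The pads swing forward as they close: fully open they stand 13 mm farther back than shut.
Start: joints at [-1.331, 0.521, -0.036, 1.599, 0.021, 1.021, -0.113], TCP at [0.191, 0.595, 0.231] pointing down, gripper open.
Joint ranges: [-2.91, 2.91], [-0.3, 2.13], [-1.5, 1.42], [0.17, 2.43], [-1.26, 4.41], [0.16, 1.93], [-2.52, 2.52]. Speed limits (rad/s): [1.89, 1.89, 2.39, 2.39, 3.01, 3.01, 3.01].

## Interface

Orientations are given as a rotation vector (axis times angle).
In Python, from cell import manip gives the robot as it stands. The module is installed in compiled form; this text tells all that it offers.
- The arm moves only by the tool move_arm, never from a script. Its argument "moves" is a list of rows, each a list of 3 entries, a list of its own where there are three numbers: the shift along the world's x, y, z in m, then the turn, a rotation vector about the world's x, y, z in rad, then the opening, from -1 (shut) to 1 (fully open), so that 0 is half open. In form: [[[tx, ty, tz], [ax, ay, az], fingers], ...]. A call has 1 to 12 rows; each row is the pose to reach, as a shift and turn from the pose commanded when the call began; what a row does not reach only later rows make up. A row lasts 1/12 s, in which the tool goes at most 41.7 mm and 7.16 degrees, less where a joint would pass 70% of its speed; a pose out of reach is approached as far as the arm can. A call with a gripper value outside its range is refused whole. The fingers move at their own pace and stop on an object; "squeeze" is the grip in N (left out, the last holds). Time passes only in rows, so rows that repeat a pose let the fingers close. It gives the time, the measured TCP pose, the force and the opening at its end, in the units of the state.
- manip.sense(): the state, without advancing time (a new reading comes with each control period).
- manip.capture(name): name is "side" or "top" or "wrist"; returns (picture, depth): 384x512x3 uint8, blue, green, red; 384x512 float32, m along the optical axis (not along the pixel's ray), 0 where there is no reading.
- manip.camera_info(name): a dict with "fx", "fy", "cx", "cy" (pixels), "rvec" (rotation vector, rad) and "tvec" (3), from world to camera coordinates, as OpenCV has them. Camera axes: x right, y down, z forward; pixel columns grow to the right and rows downward; lengths in m; the calibration is good to about 2 mm. A picture is of the moment at which its call begins: read the wrist's pose just before it. camera_info takes no time and is no camera call; for the wrist camera it gives the pose at the moment of the call.
- manip.sign_off(): hands the job in, once; it reports no verdict.
The state is a dict: "clock": time; "joint_positions": joint angles; "joint_velocities": joint speeds; "joint_torque": joint torques, N m; "position": TCP position; "tcp_rot": TCP orientation; "force": force on the tool from outside, world axes, zero at the start; "wrist_torque": the same for the moment, N m; "width": finger opening in m.
Only numpy, scipy, OpenCV 4.12 (cv2) and the standard library are available. Lean on these libraries where they do the work, as an engineer would, in place of code of your own. Each camera call takes 0.05 s, during which the arm holds its last target.

## Working session

There is one attempt and no reset: what is moved stays moved. The work goes in short steps, Python scripts to look and compute and a tool call to move; the robot and the scene stay as the last step left them, time stands still between calls to the robot, and variables do not carry over. Pictures are saved under pics/ and viewed, and the job is handed in when it is done.

Besides the shell and the picture viewer there is one more tool, called after ">>>" as a command line: name --argument value ..., lists and objects as JSON in quotes. move_arm: Moves the arm, as the interface text tells. Its arguments: {"type":"object","properties":{"moves":{"type":"array"},"squeeze":{"type":"number"}},"required":["moves"]}

```bash
mkdir -p pics
cat > h.py <<'E'
import numpy as np, cv2
from cell import manip
def cap(n,f):
    ci=manip.camera_info(n); p,d=manip.capture(n); cv2.imwrite(f'pics/{f}.png',p); 
    np.savez(f'pics/{f}.npz',p=p,d=d,fx=ci['fx'],fy=ci['fy'],cx=ci['cx'],cy=ci['cy'],R=cv2.Rodrigues(np.array(ci['rvec'],float))[0],t=np.array(ci['tvec'],float).ravel())
def cloud(f):
    z=np.load(f'pics/{f}.npz'); d=z['d']; v,u=np.mgrid[:d.shape[0],:d.shape[1]]
    c=np.stack([(u-z['cx'])/z['fx']*d,(v-z['cy'])/z['fy']*d,d],-1)
    w=(c-z['t'])@z['R']; w[d==0]=np.nan
    return w,z['p']
E
python3 - <<'E'
from h import *
print(manip.sense())
for n in ['side','top']: cap(n,n+'0')
E
```

```text
{'clock': 0.0, 'joint_positions': array([-1.3311963 ,  0.52202478, -0.03628577,  1.59999617,  0.02122059,
        1.02111143, -0.11274666]), 'joint_velocities': array([-0.00024651, -0.00051511,  0.00013278, -0.0007767 , -0.0011923 ,
       -0.00016804,  0.00247913]), 'joint_torque': array([ 1.62707976e-03, -9.27103043e+01,  1.98053151e+00, -3.69931984e+01,
        1.78955850e-02,  8.23546696e-03, -3.70621012e-05]), 'position': array([0.19050387, 0.59490468, 0.23072374]), 'tcp_rot': array([-4.84652396e-01, -3.10392506e+00,  1.81145446e-03]), 'force': array([ 0.77992153, -0.15954079,  0.61934131]), 'wrist_torque': array([ 0.00858069, -0.01489778,  0.00756571]), 'width': 0.0852949616230945}
```

View pics/side0.png

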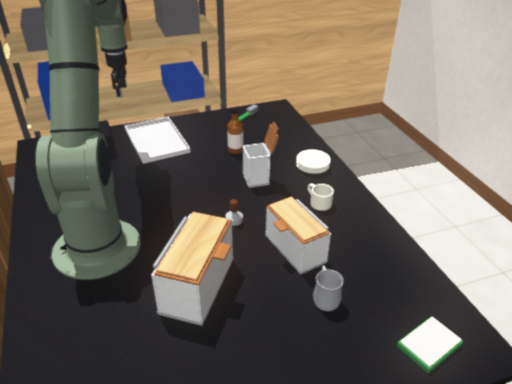

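View pics/top0.png

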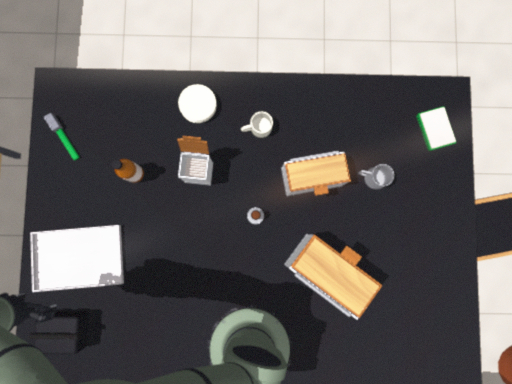

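The top view shows two wide tins with wooden lids. The smaller is at about (316,173), with its lip at (321,190) facing the robot. The larger is at about (335,275), with its lip facing away. The tea tin is at (196,167) with its lid standing open at (193,145). By the description I want the one at (316,173), and I'll check its size in the depth data and in a close crop.

Run:
```python
from h import *
w,p=cloud('top0')
cv2.imwrite('pics/crop0.png',cv2.resize(p[90:330,150:410],None,fx=3,fy=2.5,interpolation=cv2.INTER_CUBIC))
def rep(n,u0,u1,v0,v1,z0,z1):
    q=w[v0:v1,u0:u1].reshape(-1,3); q=q[(q[:,2]>z0)&(q[:,2]<z1)]
    r=cv2.minAreaRect(q[:,:2].astype(np.float32)); print(n,len(q),np.median(q[:,2]).round(4),np.round(r[0],4),np.round(r[1],3),r[2],cv2.boxPoints(r).round(3).tolist())
rep('smallwide',270,362,140,205,.1,.16)
rep('smallwide hi',270,362,140,205,.129,.16)
rep('bigwide',275,395,225,325,.1,.22)
rep('tea body',170,220,150,190,.115,.145)
rep('tea lid',170,220,125,160,.15,.3)
rep('tea top lip',170,220,125,160,.215,.3)
for n,b in dict(tamper=(240,270,200,230),cup=(240,276,105,140),syrup=(105,150,150,190),jug=(355,400,160,195),plate=(175,222,80,128)).items(): rep(n,*b,.02,.3)
for c in [(321,190),(316,173),(321,194)]: print(c,w[c[1],c[0]])
```

```text
smallwide 2108 0.131 [ 0.5896 -0.213 ] [0.131 0.201] 10.86206340789795 [[0.5059999823570251, -0.12700000405311584], [0.5440000295639038, -0.3240000009536743], [0.6729999780654907, -0.30000001192092896], [0.6349999904632568, -0.10199999809265137]]
smallwide hi 1433 0.1324 [ 0.589  -0.2123] [0.125 0.2  ] 10.059615135192871 [[0.5099999904632568, -0.125], [0.5450000166893005, -0.32199999690055847], [0.6679999828338623, -0.30000001192092896], [0.6330000162124634, -0.10300000011920929]]
bigwide 4032 0.1707 [ 0.2758 -0.2677] [0.261 0.17 ] 53.8512077331543 [[0.12999999523162842, -0.3230000138282776], [0.2669999897480011, -0.4230000078678131], [0.421999990940094, -0.21199999749660492], [0.2840000092983246, -0.1120000034570694]]
tea body 241 0.1293 [0.6117 0.1897] [0.09  0.086] 85.07294464111328 [[0.5649999976158142, 0.14900000393390656], [0.6510000228881836, 0.14100000262260437], [0.6579999923706055, 0.23100000619888306], [0.5730000138282776, 0.23800000548362732]]
tea lid 378 0.1922 [0.6668 0.185 ] [0.09 0.03] 83.75997924804688 [[0.6470000147819519, 0.1420000046491623], [0.6769999861717224, 0
[... 997 characters left out ...]
114440918, 0.4309999942779541], [0.5770000219345093, 0.44999998807907104]]
jug 381 0.0605 [ 0.604  -0.4289] [0.095 0.077] 43.87350082397461 [[0.5429999828338623, -0.4339999854564667], [0.5960000157356262, -0.49000000953674316], [0.6650000214576721, -0.42399999499320984], [0.6119999885559082, -0.36800000071525574]]
plate 1077 0.038 [0.852  0.1992] [0.13  0.128] 1.4799038171768188 [[0.7850000262260437, 0.26100000739097595], [0.7889999747276306, 0.1340000033378601], [0.9179999828338623, 0.13699999451637268], [0.9150000214576721, 0.26499998569488525]]
(321, 190) [ 0.53537699 -0.2220514   0.1290571 ]
(316, 173) [ 0.5896839  -0.20501926  0.1343214 ]
(321, 194) [ 0.53624733 -0.24581991 -0.0007698 ]
```

View pics/crop0.png

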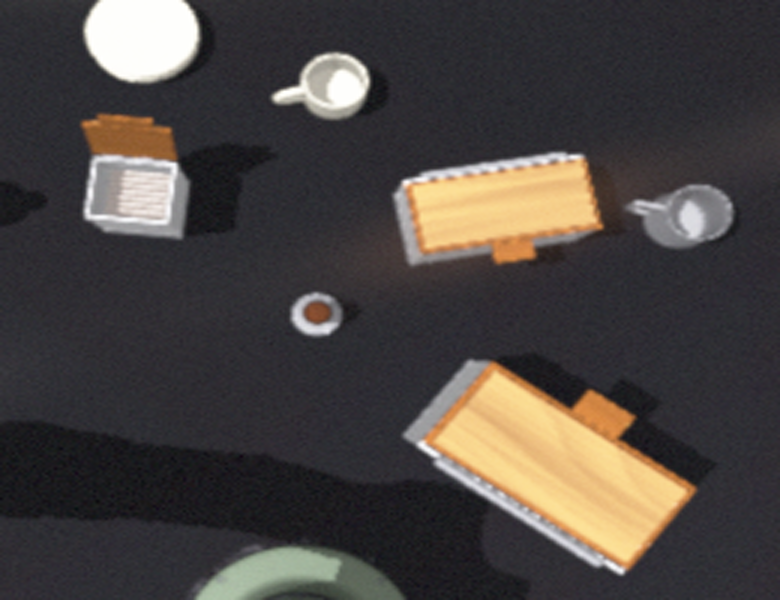

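The choice is confirmed. The lid at (316,173) measures 125 x 200 mm with its top at 0.132 m, so it is the smaller wide tin, yawed about +10°, with its hinge at about (0.650,-0.201). The other wide tin is 261 mm wide and 0.17 m high, so it's a decoy. The tea lid's hinge is at about (0.652,0.186), yawed about -6°. I'll push the tea lid first, from behind.

>>> move_arm --moves '[[[0,0,0.04],[0,0,0],-1],[[0,0,0.08],[0,0,0.1],-1],[[0.03,-0.02,0.09],[0,0,0.2],-1],[[0.06,-0.045,0.09],[0,0,0.2],-1],[[0.09,-0.068,0.09],[0,0,0.2],-1],[[0.12,-0.09,0.09],[0,0,0.2],-1],[[0.15,-0.113,0.09],[0,0,0.2],-1],[[0.18,-0.135,0.09],[0,0,0.2],-1],[[0.21,-0.158,0.09],[0,0,0.2],-1],[[0.24,-0.18,0.09],[0,0,0.2],-1],[[0.27,-0.202,0.09],[0,0,0.2],-1],[[0.3,-0.225,0.09],[0,0,0.2],-1]]'

```text
clock: 1.1
position: [0.4917, 0.3689, 0.3211]
tcp_rot: [-0.172, -3.137, 0.0]
force: [-0.2, 1.2, 0.4]
width: 0.0001
```

>>> move_arm --moves '[[[0.03,-0.023,0],[0,0,0],-1],[[0.06,-0.045,0],[0,0,0],-1],[[0.09,-0.068,0],[0,0,0],-1],[[0.12,-0.09,0],[0,0,0],-1],[[0.15,-0.113,0],[0,0,0],-1],[[0.18,-0.135,0],[0,0,0],-1],[[0.21,-0.158,0],[0,0,0],-1],[[0.24,-0.18,0],[0,0,0],-1],[[0.25,-0.187,0],[0,0,0],-1],[[0.25,-0.187,0],[0,0,0],-1],[[0.25,-0.187,0],[0,0,0],-1]]'

```text
clock: 2.02
position: [0.7407, 0.1827, 0.3202]
tcp_rot: [-0.174, -3.135, 0.001]
force: [-0.5, 0.0, -0.1]
width: 0.0002
```

>>> move_arm --moves '[[[0,0,-0.03],[0,0,0],-1],[[0,0,-0.06],[0,0,0],-1],[[0,0,-0.09],[0,0,0],-1],[[0,0,-0.107],[0,0,0],-1],[[0,0,-0.107],[0,0,0],-1],[[0,0,-0.107],[0,0,0],-1]]'

```text
clock: 2.52
position: [0.7398, 0.1843, 0.2145]
tcp_rot: [-0.171, -3.136, -0.0]
force: [0.4, 0.6, 1.2]
width: -0.0002
```

Run:
```python
from h import *
for n in ['side','wrist']: cap(n,n+'1')
s=cv2.imread('pics/side1.png')[60:260,150:400]; w=cv2.imread('pics/wrist1.png')
cv2.imwrite('pics/c1.png',np.hstack([cv2.resize(s,(400,320)),cv2.resize(w,(400,320))]))
```

```text
(no output)
```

View pics/c1.png

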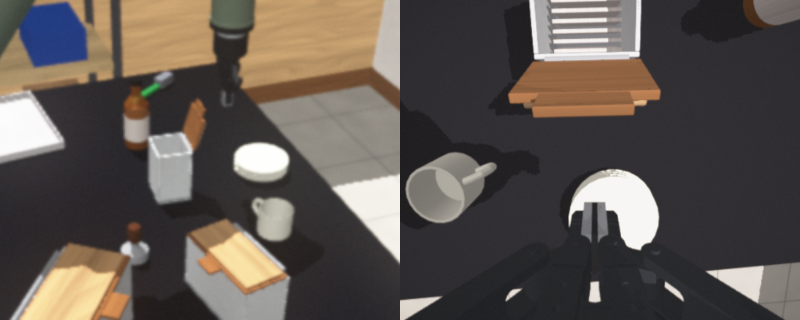

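The fingers sit behind the lid, with the tips at wrist (595,215) and the lip at (583,110), and are nearly centred on it. I'll push slowly towards the robot.

>>> move_arm --moves '[[[-0.015,0.002,0],[0,0,0],-1],[[-0.03,0.003,0],[0,0,0],-1],[[-0.038,0.004,0],[0,0,0],-1],[[-0.044,0.004,0],[0,0,0],-1],[[-0.05,0.005,0],[0,0,0],-1],[[-0.056,0.005,0],[0,0,0],-1],[[-0.062,0.006,0],[0,0,0],-1],[[-0.068,0.007,0],[0,0,0],-1],[[-0.074,0.007,0],[0,0,0],-1],[[-0.08,0.008,0],[0,0,0],-1],[[-0.086,0.009,0],[0,0,0],-1],[[-0.092,0.009,0],[0,0,0],-1]]'

```text
clock: 3.62
position: [0.6479, 0.1925, 0.2142]
tcp_rot: [-0.172, -3.137, -0.0]
force: [1.8, 0.4, -0.2]
width: 0.0004
```

>>> move_arm --moves '[[[-0.006,0.001,0],[0,0,0],-1],[[-0.014,0.001,0],[0,0,0],-1],[[-0.022,0.002,0],[0,0,0],-1],[[-0.022,0.002,0.02],[0,0,0],-1],[[-0.022,0.002,0.05],[0,0,0],-1],[[-0.022,0.002,0.08],[0,0,0],-1],[[-0.022,0.002,0.1],[0,0,0],-1]]'

```text
clock: 4.2
position: [0.6264, 0.1944, 0.3172]
tcp_rot: [0.172, 3.135, 0.002]
force: [0.6, 0.7, -0.5]
width: -0.0001
```

Run:
```python
from h import *
for n in ['side','wrist']: cap(n,n+'2')
s=cv2.imread('pics/side2.png')[60:260,150:400]; w=cv2.imread('pics/wrist2.png')
cv2.imwrite('pics/c2.png',np.hstack([cv2.resize(s,(400,320)),cv2.resize(w,(400,320))]))
```

```text
(no output)
```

View pics/c2.png

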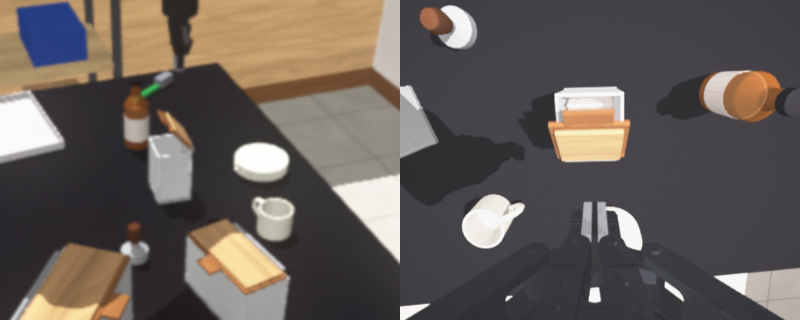

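The wrist view shows the tea lid past upright and falling shut. I'll travel to the wide tin and look at the tea lid again on the way.

>>> move_arm --moves '[[[-0.01,-0.035,0.01],[0,0,0.05],-1],[[-0.02,-0.07,0.02],[0,0,0.1],-1],[[-0.035,-0.105,0.02],[0,0,0.15],-1],[[-0.05,-0.14,0.02],[0,0,0.2],-1],[[-0.065,-0.175,0.02],[0,0,0.2],-1],[[-0.08,-0.21,0.02],[0,0,0.2],-1],[[-0.095,-0.245,0.02],[0,0,0.2],-1],[[-0.11,-0.28,0.02],[0,0,0.2],-1],[[-0.125,-0.315,0.02],[0,0,0.2],-1],[[-0.14,-0.35,0.02],[0,0,0.2],-1],[[-0.15,-0.385,0.02],[0,0,0.2],-1],[[-0.156,-0.42,0.02],[0,0,0.2],-1]]'

```text
clock: 5.3
position: [0.4687, -0.2271, 0.3341]
tcp_rot: [0.141, -3.138, -0.0]
force: [1.3, -0.4, 0.1]
width: 0.0001
```

>>> move_arm --moves '[[[0,0,0],[0.01,-0.1,0],-1],[[0,0,0],[0.018,-0.2,0],-1],[[0,0,0],[0.026,-0.3,0],-1],[[0,0,0],[0.035,-0.4,0],-1],[[0,0,0],[0.044,-0.5,0],-1],[[0,0,0],[0.052,-0.6,0],-1],[[0,0,0],[0.061,-0.7,0],-1],[[0,0,0],[0.07,-0.8,0],-1],[[0,0,0],[0.07,-0.8,0],-1],[[0,0,0],[0.07,-0.8,0],-1]]'

```text
clock: 6.13
position: [0.4668, -0.2273, 0.3149]
tcp_rot: [-0.12, 2.621, 0.038]
force: [-0.0, 0.2, -0.7]
width: 0.0001
```

Run:
```python
from h import *
s=manip.sense();print(s['joint_positions'].round(3),s['position'].round(4)); R=cv2.Rodrigues(s['tcp_rot'])[0];print(R.round(3))
for n in ['side','top']: cap(n,n+'3')
s=cv2.imread('pics/side3.png'); w=cv2.imread('pics/top3.png')
cv2.imwrite('pics/c3.png',np.hstack([cv2.resize(s,(400,320)),cv2.resize(w,(400,320))]))
w,p=cloud('top3')
q=w[150:205,170:220].reshape(-1,3);q=q[q[:,2]>.1];print('tea top z',np.percentile(q[:,2],[5,50,95,100]))
```

```text
[ 0.936  0.108 -0.445  2.097 -0.462  0.559  2.512] [ 0.4668 -0.2273  0.3149]
[[-0.865 -0.092  0.493]
 [-0.078  0.996  0.049]
 [-0.496  0.004 -0.868]]
tea top z [0.1263709  0.13952857 0.14556553 0.14959528]
```

View pics/c3.png

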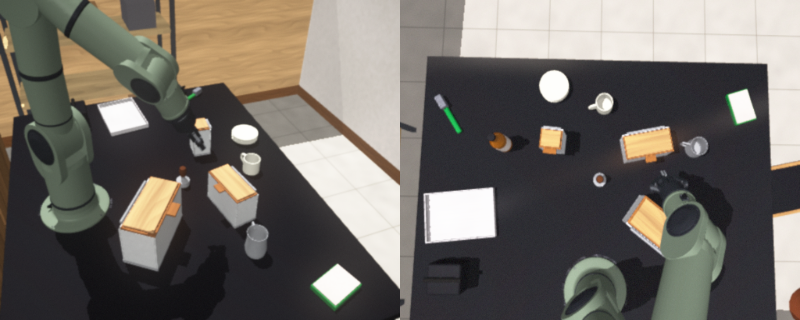

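The tea lid is flat now: its top is about 0.14 m, against 0.1425 m expected when shut. The tilt stopped at 30° because joint 7 is at its limit (2.51). I'll give the tool a half turn about its own axis, and test the direction first.

>>> move_arm --moves '[[[0,0,0.02],[0.05,0,-0.09],-1],[[0,0,0.02],[0.1,0,-0.17],-1],[[0,0,0.02],[0.1,0,-0.17],-1]]'

```text
clock: 6.48
position: [0.4673, -0.228, 0.3361]
tcp_rot: [0.145, 2.612, 0.109]
force: [0.7, -0.6, -1.0]
width: 0.0003
```

```bash
cat > st.py <<'E'
from h import *
s=manip.sense();print(s['joint_positions'].round(3),s['position'].round(4),s['force'].round(1),s['clock']); R=cv2.Rodrigues(s['tcp_rot'])[0];print(R.round(3))
E
python3 st.py
```

```text
[ 0.916  0.078 -0.41   2.072 -0.475  0.607  2.315] [ 0.4673 -0.228   0.3361] [ 0.7 -0.6 -1. ] 6.4833
[[-0.86   0.082  0.503]
 [ 0.124  0.991  0.05 ]
 [-0.494  0.105 -0.863]]
```

>>> move_arm --moves '[[[0,0,0],[0.06,0.006,-0.104],-1],[[0,0,0],[0.121,0.012,-0.207],-1],[[0,0,0],[0.181,0.018,-0.311],-1],[[0,0,0],[0.241,0.024,-0.414],-1],[[0,0,0],[0.302,0.03,-0.518],-1],[[0,0,0],[0.362,0.036,-0.621],-1],[[0,0,0],[0.423,0.042,-0.725],-1],[[0,0,0],[0.483,0.048,-0.828],-1],[[0,0,0],[0.543,0.054,-0.932],-1],[[0,0,0],[0.604,0.06,-1.036],-1],[[0,0,0],[0.664,0.066,-1.139],-1],[[0,0,0],[0.724,0.072,-1.243],-1]]'

```text
clock: 7.48
position: [0.4672, -0.2272, 0.335]
tcp_rot: [1.919, 1.964, 0.571]
force: [-0.5, -0.4, -0.0]
width: 0.0002
```

>>> move_arm --moves '[[[0,0,0],[0.06,0.006,-0.104],-1],[[0,0,0],[0.121,0.012,-0.207],-1],[[0,0,0],[0.181,0.018,-0.311],-1],[[0,0,0],[0.241,0.024,-0.414],-1],[[0,0,0],[0.302,0.03,-0.518],-1],[[0,0,0],[0.362,0.036,-0.621],-1],[[0,0,0],[0.423,0.042,-0.725],-1],[[0,0,0],[0.483,0.048,-0.828],-1],[[0,0,0],[0.543,0.054,-0.932],-1],[[0,0,0],[0.604,0.06,-1.036],-1],[[0,0,0],[0.664,0.066,-1.139],-1],[[0,0,0],[0.755,0.075,-1.295],-1]]'

```text
clock: 8.48
position: [0.4672, -0.2272, 0.3351]
tcp_rot: [-3.011, -0.225, -0.818]
force: [0.4, -0.3, 0.8]
width: -0.0001
```

```bash
python3 st.py
```

```text
[ 0.71   0.068 -0.194  2.083 -0.511  0.61  -0.537] [ 0.4672 -0.2272  0.3351] [ 0.4 -0.3  0.8] 8.4833
[[ 0.853  0.142  0.503]
 [ 0.135 -0.99   0.05 ]
 [ 0.504  0.025 -0.863]]
```

>>> move_arm --moves '[[[0,0,0],[0.015,-0.1,0],-1],[[0,0,0],[0.03,-0.2,0],-1],[[0,0,0],[0.045,-0.3,0],-1],[[0,0,0],[0.05,-0.35,0],-1],[[0,0,0],[0.05,-0.35,0],-1]]'

```text
clock: 8.9
position: [0.4679, -0.2226, 0.3281]
tcp_rot: [-2.874, -0.233, -1.13]
force: [0.5, 0.5, -0.2]
width: -0.0001
```

```bash
python3 st.py
```

```text
[ 1.046  0.087 -0.436  2.214 -1.081  0.52   0.094] [ 0.4679 -0.2226  0.3281] [ 0.5  0.5 -0.2] 8.9
[[ 0.722  0.156  0.674]
 [ 0.123 -0.988  0.096]
 [ 0.68   0.013 -0.733]]
```

```bash
python3 - <<'E'
from h import *
w,p=cloud('top0')
q=w[215:330,270:400].reshape(-1,3);q=q[(q[:,2]>.1)&(q[:,2]<.2)]
for y in np.arange(-.12,-.4,-.02):
    m=q[abs(q[:,1]-y)<.005]; print(round(y,2),m[:,0].max().round(3) if len(m) else None)
print(np.percentile(q[:,2],[50,95,99.5]))
E
python3 st.py
```

```text
-0.12 0.3
-0.14 0.327
-0.16 0.355
-0.18 0.381
-0.2 0.391
-0.22 0.379
-0.24 0.36
-0.26 0.348
-0.28 0.346
-0.3 0.358
-0.32 0.343
-0.34 0.331
-0.36 0.274
-0.38 0.261
-0.4 0.247
[0.1707097  0.17503206 0.17717133]
[ 1.046  0.087 -0.436  2.214 -1.081  0.52   0.094] [ 0.4679 -0.2226  0.3281] [ 0.5  0.5 -0.2] 8.9
[[ 0.722  0.156  0.674]
 [ 0.123 -0.988  0.096]
 [ 0.68   0.013 -0.733]]
```

>>> move_arm --moves '[[[0,0,-0.02],[-0.009,0.06,0],-1],[[0,-0.002,-0.04],[-0.017,0.12,0],-1],[[-0.01,-0.005,-0.065],[-0.017,0.12,0],-1],[[-0.015,-0.01,-0.09],[-0.017,0.12,0],-1],[[-0.02,-0.013,-0.115],[-0.017,0.12,0],-1],[[-0.022,-0.013,-0.131],[-0.017,0.12,0],-1],[[-0.022,-0.013,-0.131],[-0.017,0.12,0],-1],[[-0.022,-0.013,-0.131],[-0.017,0.12,0],-1]]'

```text
clock: 9.57
position: [0.4459, -0.2362, 0.1972]
tcp_rot: [-2.942, -0.234, -0.954]
force: [1.0, 0.1, -0.7]
width: 0.0005
```

```bash
python3 st.py
python3 - <<'E'
from h import *
for n in ['side','wrist']: cap(n,n+'4')
s=cv2.imread('pics/side4.png')[100:340,80:400]; w=cv2.imread('pics/wrist4.png')
cv2.imwrite('pics/c4.png',np.hstack([cv2.resize(s,(400,320)),cv2.resize(w,(400,320))]))
E
```

```text
[ 1.157  0.338 -0.613  2.302 -1.201  0.241  0.342] [ 0.4459 -0.2362  0.1972] [ 1.   0.1 -0.7] 9.5667
[[ 0.8    0.155  0.58 ]
 [ 0.131 -0.988  0.084]
 [ 0.586  0.009 -0.81 ]]
```

View pics/c4.png

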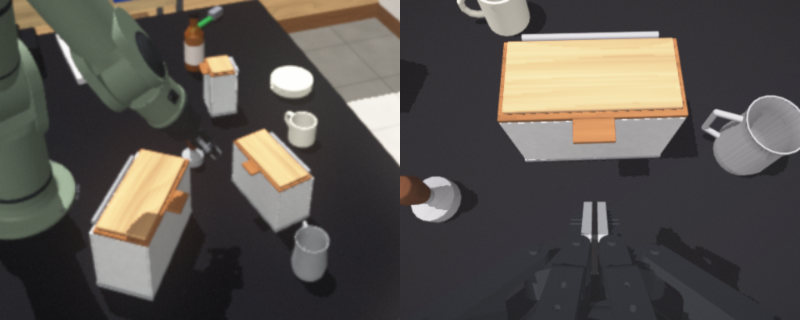

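The wrist view shows the fingers (595,205) lined up with the lip (594,130). I'll measure the lip more precisely from the wrist depth image.

Run:
```python
from h import *
w,p=cloud('wrist4')
# lip region in 512x384: u=(x-400)*1.28, v=y*1.2
u0,u1,v0,v1=[int(a) for a in (174*1.28,215*1.28,118*1.2,172*1.2)]
for v in range(v0,v1,2):
    print(v,w[v,248].round(4))
hs=[w[v,u] for v in range(145,175) for u in range(215,290) if .115<w[v,u][2]<.135]
q=np.array(hs); print(q.min(0),q.max(0))
```

```text
141 [ 0.5477 -0.2211  0.1258]
143 [ 0.5452 -0.2215  0.127 ]
145 [ 0.5435 -0.2218  0.127 ]
147 [ 0.5425 -0.2219  0.1254]
149 [ 0.5403 -0.2223  0.1262]
151 [ 0.5382 -0.2226  0.127 ]
153 [ 0.5372 -0.2228  0.1255]
155 [ 0.535  -0.2231  0.1263]
157 [ 0.5334 -0.2234  0.1261]
159 [ 0.5314 -0.2237  0.1266]
161 [ 0.5297 -0.2239  0.1267]
163 [ 0.5283 -0.2242  0.1259]
165 [ 0.526  -0.2245  0.1273]
167 [ 0.5246 -0.2248  0.1267]
169 [ 0.5234 -0.2249  0.1255]
171 [ 0.5226 -0.2251  0.1232]
173 [ 0.5478 -0.2217  0.0562]
175 [ 0.5474 -0.2218  0.0516]
177 [ 0.5474 -0.2218  0.0458]
179 [ 0.5474 -0.2219  0.0401]
181 [ 0.5478 -0.2219  0.0328]
183 [ 0.5477 -0.222   0.0268]
185 [ 0.5478 -0.222   0.02  ]
187 [ 0.5479 -0.222   0.013 ]
189 [ 0.5469 -0.2222  0.0088]
191 [ 5.475e-01 -2.222e-01  1.000e-04]
193 [ 0.5453 -0.2226 -0.001 ]
195 [ 5.424e-01 -2.230e-01  5.000e-04]
197 [ 0.5405 -0.2233 -0.0014]
199 [ 5.375e-01 -2.238e-01  5.000e-04]
201 [ 5.353e-01 -2.241e-01 -4.000e-04]
203 [ 5.328e-01 -2.245e-01 -2.000e-04]
205 [ 0.5303 -0.2249 -0.    ]
[ 0.5183832  -0.25545649  0.1150157 ] [ 0.55427807 -0.19383263  0.12843965]
```

>>> move_arm --moves '[[[0.009,0.002,-0.016],[0,0,0],-1],[[0.02,0.003,-0.032],[0,0,0],-1],[[0.03,0.005,-0.048],[0,0,0],-1],[[0.042,0.007,-0.064],[0,0,0],-1],[[0.054,0.008,-0.08],[0,0,0],-1],[[0.0655,0.01,-0.097],[0,0,0],-1],[[0.0655,0.01,-0.097],[0,0,0],-1],[[0.0655,0.01,-0.097],[0,0,0],-1]]'

```text
clock: 10.33
position: [0.5179, -0.2464, 0.1287]
tcp_rot: [-2.923, -0.255, -0.887]
force: [-0.6, 0.3, 0.7]
width: 0.0003
```

```bash
python3 st.py
python3 - <<'E'
from h import *
for n in ['side','wrist']: cap(n,n+'5')
s=cv2.imread('pics/side5.png')[140:300,140:340]; w=cv2.imread('pics/wrist5.png')
cv2.imwrite('pics/c5.png',np.hstack([cv2.resize(s,(400,320)),cv2.resize(w,(400,320))]))
E
```

```text
[ 0.96   0.552 -0.504  2.166 -1.261  0.163  0.404] [ 0.5179 -0.2464  0.1287] [-0.6  0.3  0.7] 10.3333
[[ 0.819  0.18   0.545]
 [ 0.136 -0.983  0.121]
 [ 0.558 -0.025 -0.83 ]]
```

View pics/c5.png

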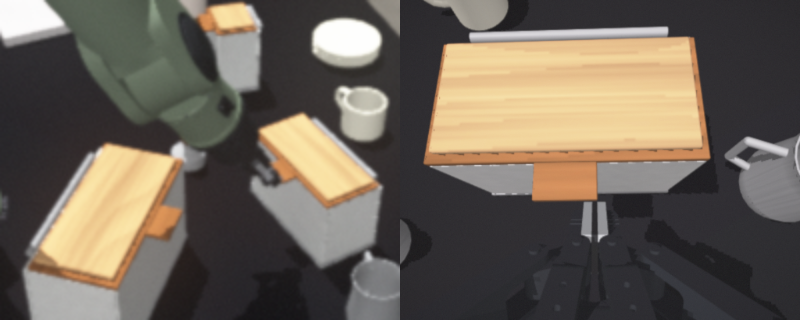

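Joints 6 and 5 are both at their limits (0.163 and -1.26), so the pose stopped short near the lip, with no force on it. I'll fit a kinematic model to the logged states and find a feasible configuration.

```bash
cat > kin.py <<'E'
import numpy as np
from scipy.spatial.transform import Rotation as Ro
from scipy.optimize import least_squares
S=[([-1.3311963,.52202478,-.03628577,1.59999617,.02122059,1.02111143,-.11274666],[.19050387,.59490468,.23072374],[-.484652,-3.103925,.0018]),
([.936,.108,-.445,2.097,-.462,.559,2.512],[.4668,-.2273,.3149],[-.12,2.621,.038]),
([.916,.078,-.41,2.072,-.475,.607,2.315],[.4673,-.228,.3361],[.145,2.612,.109]),
([.71,.068,-.194,2.083,-.511,.61,-.537],[.4672,-.2272,.3351],[-3.011,-.225,-.818]),
([1.046,.087,-.436,2.214,-1.081,.52,.094],[.4679,-.2226,.3281],[-2.874,-.233,-1.13]),
([1.157,.338,-.613,2.302,-1.201,.241,.342],[.4459,-.2362,.1972],[-2.942,-.234,-.954]),
([.96,.552,-.504,2.166,-1.261,.163,.404],[.5179,-.2464,.1287],[-2.923,-.255,-.887])]
def fk(q,P,sg,off1,off7):
    h,L1,L2,L3,a=P[:5]
    R=Ro.identity(); p=np.array([0,0,h]); 
    def rz(t):return Ro.from_rotvec([0,0,t])
    def ry(t):return Ro.from_rotvec([0,t,0])
    R=rz(sg[0]*q[0]+off1)*ry(q[1])
    R=R*rz(sg[2]*q[2]); p=p+R.apply([a,0,L1]); R=R*ry(q[3])
    R=R*rz(sg[4]*q[4]); p=p+R.apply([-a,0,L2]); R=R*ry(q[5])*rz(sg[6]*q[6]+off7); p=p+R.apply([0,0,L3])
    return p,R
if __name__=='__main__':
    import itertools
    best=[]
    for s in itertools.product([1,-1],repeat=4):
        sg=[s[0],1,s[1],1,s[2],1,s[3]]
        def res(P):
            o=[]
            for q,p,r in S:
                pp,R=fk(q,P,sg,P[5],P[6]); o+=list(pp-p)+list(.3*(R.inv()*Ro.from_rotvec(r)).as_rotvec())
            return o
        for o7 in (0,1.57,3.14,-1.57):
          for o1 in (0,3.14):
            r=least_squares(res,[.35,.4,.4,.3,0,o1,o7]); best.append((r.cost,sg,r.x.round(4).tolist()))
    best.sort(key=lambda b:b[0])
    for b in best[:4]: print(b)
E
python3 kin.py
```

```text
(np.float64(0.0006685943848082998), [-1, 1, -1, 1, -1, 1, -1], [0.2859, 0.5228, 0.4201, 0.2856, 0.0049, -0.0728, 1.5089])
(np.float64(0.0006685943848084437), [-1, 1, -1, 1, -1, 1, -1], [0.2859, 0.5228, 0.4201, 0.2856, 0.0049, -0.0728, 1.5089])
(np.float64(0.0006685943848085878), [-1, 1, -1, 1, -1, 1, -1], [0.2859, 0.5228, 0.4201, 0.2856, 0.0049, -0.0728, 1.5089])
(np.float64(0.0006685943848086674), [-1, 1, -1, 1, -1, 1, -1], [0.2859, 0.5228, 0.4201, 0.2856, 0.0049, -0.0728, 1.5089])
```

```bash
cat > kin2.py <<'E'
from kin import *
SG=[-1,1,-1,1,-1,1,-1]
def fk2(q,P):
    rz=lambda t:Ro.from_rotvec([0,0,t]); ry=lambda t:Ro.from_rotvec([0,t,0])
    h,L1,L2,L3,a1,a2,a3,b1,b2,b3=P[:10]
    p=np.array([0,0,h]); R=rz(-q[0]+P[10])*ry(q[1])*rz(-q[2]); p=p+R.apply([a1,b1,L1]); R=R*ry(q[3])*rz(-q[4]); p=p+R.apply([a2,b2,L2]); R=R*ry(q[5]); p=p+R.apply([a3,b3,0]); R=R*rz(-q[6]+P[11]); p=p+R.apply([0,0,L3]); return p,R
def res(P):
    o=[]
    for q,p,r in S:
        pp,R=fk2(q,P); o+=list(pp-p)+list(.3*(R.inv()*Ro.from_rotvec(r)).as_rotvec())
    return np.array(o)
r=least_squares(res,[.2859,.5228,.4201,.2856,0,0,0,0,0,0,0,1.5089],x_scale='jac'); P=r.x
if __name__=='__main__':
    print(P.round(4),r.cost); print((r.fun.reshape(-1,6)*1000).round(1))
E
python3 kin2.py
```

```text
[ 3.1760e-01  5.3310e-01  4.2010e-01  3.2210e-01 -6.2000e-03  9.9000e-03
 -8.6000e-03 -5.4300e-02  5.2717e+00 -5.2760e+00  4.0000e-04  1.5713e+00] 1.1393558082622095e-05
[[-0.8  0.1  0.6 -0.   0.  -0. ]
 [ 0.7 -1.8 -0.4 -0.   0.  -0. ]
 [ 0.7 -1.2 -0.3  0.1 -0.   0.4]
 [-2.3  1.9 -0.3  0.2 -0.1 -0.3]
 [ 0.5  0.5 -0.9 -0.  -0.2  0. ]
 [ 0.5 -1.6  0.  -0.   0.1 -0.1]
 [ 0.   0.8  1.3 -0.2 -0.3 -0. ]]
```

```bash
cat > feas.py <<'E'
from kin2 import *
lo=np.array([-2.91,-.3,-1.5,.17,-1.26,.16,-2.52]);hi=np.array([2.91,2.13,1.42,2.43,4.41,1.93,2.52])
m=.04
def ik(pos,t,seeds,roll=None,y=None):
    best=None
    for s in seeds:
        def f(q):
            p,R=fk2(q,P); M=R.as_matrix()
            o=list((p-pos)*10)+list((M[:,2]-t)*2)
            if y is not None: o.append(2*np.cross(M[:,1],y)@t)
            return o
        r=least_squares(f,np.clip(s,lo+m+.001,hi-m-.001),bounds=(lo+m,hi-m))
        if best is None or r.cost<best.cost: best=r
        if best.cost<1e-6: break
    return best
def tdir(hd,tl):
    h,t=np.radians([hd,tl]); return np.array([np.sin(t)*np.cos(h),np.sin(t)*np.sin(h),-np.cos(t)])
if __name__=='__main__':
    rng=np.random.default_rng(0)
    seeds=[[.4,.3,0,2,0,.6,0],[.9,.3,-.5,2,-1,.5,0],[0,.3,.5,2,1,.5,0]]+[rng.uniform(lo,hi) for _ in range(5)]
    for hd in (10,-10,-25,-50,-80,-100,30,60,80):
        row=[]
        for tl in (20,30,40,50,60,70):
            b=ik(np.array([.52,-.226,.106]),tdir(hd,tl),seeds); row.append('%.4f'%np.sqrt(2*b.cost))
        print(hd,row)
E
python3 feas.py
```

```text
10 ['0.0000', '0.0000', '0.0000', '0.0000', '0.0000', '0.0000']
-10 ['0.0000', '0.0000', '0.0000', '0.2107', '0.4112', '0.4876']
-25 ['0.0000', '0.0000', '0.0165', '0.2975', '0.5691', '0.7838']
-50 ['0.0000', '0.0000', '0.0000', '0.0071', '0.1254', '0.1511']
-80 ['0.0000', '0.0000', '0.0000', '0.0000', '0.0000', '0.0000']
-100 ['0.0000', '0.0000', '0.0000', '0.0000', '0.0000', '0.0000']
30 ['0.0000', '0.0000', '0.0000', '0.0000', '0.0000', '0.0000']
60 ['0.0000', '0.0000', '0.0000', '0.0000', '0.0000', '0.0000']
80 ['0.0000', '0.0000', '0.0000', '0.0000', '0.0000', '0.0000']
```

```bash
cat > sim.py <<'E'
from feas import *
def jac(q):
    p,R=fk2(q,P);J=np.zeros((6,7))
    for i in range(7):
        d=np.array(q,float);d[i]+=1e-5;p2,R2=fk2(d,P);J[:3,i]=(p2-p)/1e-5;J[3:,i]=(R2*R.inv()).as_rotvec()/1e-5
    return p,R,J
def track(q,pos,Rt,n=30):
    q=np.array(q,float)
    p0,R0=fk2(q,P); rv=(Rt*R0.inv()).as_rotvec()
    for k in range(1,n+1):
        pt=p0+(pos-p0)*k/n; Rk=Ro.from_rotvec(rv*k/n)*R0
        for _ in range(3):
            p,R,J=jac(q); e=np.r_[pt-p,(Rk*R.inv()).as_rotvec()]
            q=np.clip(q+J.T@np.linalg.solve(J@J.T+1e-4*np.eye(6),e),lo,hi)
    p,R=fk2(q,P); return q,np.linalg.norm(p-pos),np.linalg.norm((Rt*R.inv()).as_rotvec())
if __name__=='__main__':
    # validate vs history
    for i in (3,4,5):
        q,a,b=track(S[i][0],np.array(S[i+1][1]),Ro.from_rotvec(S[i+1][2])); print('pred',q.round(3),'obs',S[i+1][0])
    seeds=[[.4,.3,0,2,0,.6,0],[.7,.07,-.2,2.08,-.5,.6,-.5]]
    for hd in (10,0,-10,-25):
        for tl in (25,30,35,40):
            b=ik(np.array([.515,-.226,.100]),tdir(hd,tl),seeds); print(hd,tl,'%.4f'%np.sqrt(2*b.cost),b.x.round(2))
E
python3 sim.py
```

```text
pred [ 0.844  0.082 -0.218  2.212 -1.102  0.542  0.114] obs [1.046, 0.087, -0.436, 2.214, -1.081, 0.52, 0.094]
pred [ 1.086  0.326 -0.527  2.305 -1.26   0.269  0.408] obs [1.157, 0.338, -0.613, 2.302, -1.201, 0.241, 0.342]
pred [ 0.982  0.559 -0.534  2.165 -1.215  0.16   0.363] obs [0.96, 0.552, -0.504, 2.166, -1.261, 0.163, 0.404]
10 25 0.0000 [ 0.58  0.55 -0.15  2.14 -1.06  0.2   2.31]
10 30 0.0879 [ 0.71  0.56 -0.27  2.15 -1.22  0.2   1.21]
10 35 0.1977 [ 0.87  0.59 -0.42  2.15 -1.22  0.2  -1.78]
10 40 0.2981 [ 1.04  0.64 -0.57  2.15 -1.22  0.2  -1.24]
0 25 0.0549 [ 0.4   0.54  0.02  2.16 -1.22  0.2  -1.18]
0 30 0.1945 [ 0.53  0.54 -0.1   2.15 -1.22  0.2   2.48]
0 35 0.3290 [ 0.68  0.55 -0.24  2.15 -1.22  0.2   2.3 ]
0 40 0.4565 [ 0.85  0.57 -0.4   2.15 -1.22  0.2   2.33]
-10 25 0.1133 [ 0.22  0.55  0.19  2.15 -1.22  0.2   1.44]
-10 30 0.2694 [ 0.3   0.53  0.12  2.15 -1.22  0.2  -1.18]
-10 35 0.4233 [ 0.4   0.52  0.02  2.15 -1.22  0.2  -1.35]
-10 40 0.5736 [ 0.53  0.52 -0.1   2.15 -1.22  0.2  -1.89]
-25 25 0.0000 [ 0.52  0.52 -0.31  2.24  1.73  0.22 -1.04]
-25 30 0.0000 [ 0.48  0.53 -0.27  2.3   2.32  0.29  1.8 ]
-25 35 0.0000 [ 0.5   0.55 -0.29  2.36  2.55  0.43 -1.57]
-25 40 0.0472 [-0.41  0.93  0.96  2.39  3.82  0.8   0.73]
```

```bash
cat > plan.py <<'E'
from sim import *
yaw=np.radians(10.0); T=Ro.from_rotvec([0,0,yaw]); H=np.array([.6456,-.203,.1205])
def plan(hd,tl,verbose=True,q0=S[6][0]):
    t=tdir(hd,tl); tt=T.inv().apply(t); n=np.cross(tt,[0,1,0]); n/=np.linalg.norm(n); n*=np.sign(n[2])
    tcp0=lambda ph:H+T.apply(np.array([-.125*np.cos(ph),.005,.125*np.sin(ph)])+.014*tt-.016*n)
    q=np.array(q0); R=fk2(q,P)[1]
    def go(name,pos,Rt):
        nonlocal q
        q,a,b=track(q,np.array(pos),Rt,15); print(name,np.round(pos,3),'err %.4f %.3f'%(a,b),q.round(2))
    go('retreat',[.446,-.236,.197],R); go('up',[.44,-.2,.30],R)
    t0=R.as_matrix()[:,2]; ax=np.cross(t0,t); rv=ax/np.linalg.norm(ax)*np.arccos(t0@t); print('rot',rv.round(3))
    R2=Ro.from_rotvec(rv)*R
    pre=tcp0(0)-.012*T.apply(n)
    go('turn',[.44,-.16,.30],R2)
    go('above',pre-.12*t,R2); go('pre',pre,R2)
    for ph in (0,.3,.6,.9,1.1): go('ph%.1f'%ph,tcp0(ph),R2)
    go('end',H+T.apply([-.01,0,.09]),R2)
    print(R2.as_matrix().round(3),'n',T.apply(n).round(3))
if __name__=='__main__':
    for hd,tl in ((-50,42),(-60,45)): print(hd,tl); plan(hd,tl)
E
python3 plan.py
```

```text
-50 42
retreat [ 0.446 -0.236  0.197] err 0.0000 0.000 [ 0.95  0.32 -0.36  2.26 -1.11  0.36  0.25]
up [ 0.44 -0.2   0.3 ] err 0.0000 0.000 [ 0.81  0.08 -0.24  2.21 -0.79  0.56 -0.2 ]
rot [-0.555  0.052 -0.358]
turn [ 0.44 -0.16  0.3 ] err 0.0001 0.184 [ 0.54  0.02 -0.77  2.38  1.14  0.73 -2.52]
above [ 0.451 -0.17   0.188] err 0.0307 0.626 [ 0.75  0.44 -1.15  2.43  1.57  1.07 -2.52]
pre [ 0.503 -0.231  0.099] err 0.0912 0.419 [ 1.13  1.3  -1.5   2.4   1.9   1.83 -2.52]
ph0.0 [ 0.513 -0.229  0.104] err 0.0961 0.413 [ 1.12  1.3  -1.5   2.38  1.9   1.83 -2.52]
ph0.3 [ 0.519 -0.229  0.14 ] err 0.0838 0.395 [ 1.12  1.12 -1.5   2.35  1.79  1.68 -2.52]
ph0.6 [ 0.535 -0.226  0.174] err 0.0632 0.346 [ 1.1   0.98 -1.5   2.29  1.72  1.57 -2.52]
ph0.9 [ 0.56  -0.221  0.201] err 0.0447 0.289 [ 1.07  0.9  -1.5   2.22  1.68  1.5  -2.52]
ph1.1 [ 0.581 -0.218  0.215] err 0.0353 0.252 [ 1.04  0.88 -1.5   2.16  1.66  1.49 -2.52]
end [ 0.636 -0.205  0.21 ] err 0.0303 0.200 [ 0.94  0.98 -1.5   2.04  1.72  1.58 -2.52]
[[ 0.891 -0.147  0.43 ]
 [ 0.107 -0.852 -0.513]
 [ 0.442  0.503 -0.743]] n [0.898 0.158 
[... 413 characters left out ...]
0.102] err 0.0658 0.442 [ 1.02  1.33 -1.5   2.37  1.89  1.93 -2.52]
ph0.0 [ 0.512 -0.231  0.105] err 0.0666 0.427 [ 1.01  1.32 -1.5   2.34  1.9   1.93 -2.52]
ph0.3 [ 0.517 -0.23   0.142] err 0.0821 0.438 [ 1.02  1.19 -1.5   2.31  1.77  1.91 -2.52]
ph0.6 [ 0.533 -0.227  0.176] err 0.0607 0.381 [ 1.    1.05 -1.5   2.25  1.7   1.79 -2.52]
ph0.9 [ 0.558 -0.223  0.203] err 0.0431 0.317 [ 0.97  0.97 -1.5   2.18  1.67  1.72 -2.52]
ph1.1 [ 0.579 -0.219  0.217] err 0.0348 0.275 [ 0.94  0.95 -1.5   2.12  1.66  1.71 -2.52]
end [ 0.636 -0.205  0.21 ] err 0.0310 0.212 [ 0.85  1.05 -1.5   1.99  1.74  1.79 -2.52]
[[ 0.918 -0.18   0.354]
 [ 0.082 -0.786 -0.612]
 [ 0.388  0.591 -0.707]] n [0.932 0.164 0.324]
```

```bash
python3 - <<'E'
s=open('plan.py').read()
s=s.replace("verbose=True","roll=0").replace("    t0=R.as","    for k in (1,2,3):\n        R=Ro.from_rotvec(R.as_matrix()[:,2]*roll/3)*R; go('roll',[.44,-.16,.30],R)\n    t0=R.as")
s=s.replace("for hd,tl in ((-50,42),(-60,45)): print(hd,tl); plan(hd,tl)","\n        for hd,tl,ro in ((-50,42,-1.57),(-50,42,-2.6),(-60,45,-2.6),(-60,40,-1.57)): print(hd,tl,ro); plan(hd,tl,ro)").replace("__':\n    \n","__':\n")
open('plan.py','w').write(s)
E
python3 plan.py
```

```text
-50 42 -1.57
retreat [ 0.446 -0.236  0.197] err 0.0000 0.000 [ 0.95  0.32 -0.36  2.26 -1.11  0.36  0.25]
up [ 0.44 -0.2   0.3 ] err 0.0000 0.000 [ 0.81  0.08 -0.24  2.21 -0.79  0.56 -0.2 ]
roll [ 0.44 -0.16  0.3 ] err 0.0000 0.000 [ 0.78  0.03 -0.31  2.26 -0.79  0.51  0.24]
roll [ 0.44 -0.16  0.3 ] err 0.0000 0.000 [ 0.8   0.03 -0.33  2.26 -0.79  0.51  0.76]
roll [ 0.44 -0.16  0.3 ] err 0.0000 0.000 [ 0.82  0.03 -0.35  2.26 -0.79  0.51  1.28]
rot [-0.555  0.052 -0.358]
turn [ 0.44 -0.16  0.3 ] err 0.0000 0.000 [ 0.77  0.03 -1.01  2.38  1.15  0.74 -1.14]
above [ 0.451 -0.17   0.188] err 0.0324 0.053 [ 0.65  0.39 -0.99  2.43  1.59  0.97 -1.64]
pre [ 0.503 -0.231  0.099] err 0.0000 0.000 [ 0.69  0.7  -0.85  2.39  1.93  1.07 -1.71]
ph0.0 [ 0.513 -0.229  0.104] err 0.0000 0.000 [ 0.68  0.69 -0.86  2.37  1.9   1.06 -1.68]
ph0.3 [ 0.519 -0.229  0.14 ] err 0.0000 0.000 [ 0.7   0.6  -0.87  2.34  1.81  0.99 -1.59]
ph0.6 [ 0.535 -0.226  0.174] err 0.0000 0.000 [ 0.7   0.53 -0.89  2.29  1.7   0.94 -1.48]
ph0.9 [ 0.56  -0.221  0.201] err 0.0000 0.000 [ 0.69  0.5  -0.89  2.22  1.6   0.93 -1.37]
ph
[... 3681 characters left out ...]
0.102] err 0.0000 0.000 [ 0.55  0.65 -0.72  2.32  1.73  1.   -1.58]
ph0.0 [ 0.511 -0.23   0.105] err 0.0000 0.000 [ 0.54  0.65 -0.72  2.29  1.71  1.   -1.55]
ph0.3 [ 0.516 -0.229  0.142] err 0.0000 0.000 [ 0.55  0.57 -0.73  2.27  1.6   0.96 -1.44]
ph0.6 [ 0.532 -0.226  0.176] err 0.0000 0.000 [ 0.56  0.51 -0.75  2.21  1.5   0.95 -1.32]
ph0.9 [ 0.558 -0.222  0.203] err 0.0000 0.000 [ 0.55  0.48 -0.76  2.13  1.41  0.96 -1.21]
ph1.1 [ 0.578 -0.218  0.217] err 0.0000 0.000 [ 0.54  0.49 -0.76  2.08  1.37  0.98 -1.15]
end [ 0.636 -0.205  0.21 ] err 0.0000 0.000 [ 0.48  0.58 -0.75  1.94  1.37  1.05 -1.11]
[[ 0.131  0.938  0.321]
 [ 0.827  0.075 -0.557]
 [-0.546  0.339 -0.766]] n [0.947 0.167 0.276]
```

Heading about -60°, tilt 45° is feasible, coming in under the lip from the front left after a roll of -2.6 rad. I'll retreat and re-orient up high.

>>> move_arm --moves '[[[-0.02,0,0.016],[0,0,0],-1],[[-0.045,0.005,0.045],[0,0,0],-1],[[-0.07,0.01,0.07],[0,0,0],-1],[[-0.075,0.03,0.1],[0,0,0],-1],[[-0.077,0.05,0.13],[0,0,0],-1],[[-0.078,0.07,0.15],[0,0,0],-1],[[-0.078,0.08,0.17],[0,0,0],-1],[[-0.078,0.086,0.171],[0,0,0],-1],[[-0.078,0.086,0.171],[0,0,0],-1]]'

```text
clock: 11.18
position: [0.4387, -0.1601, 0.3008]
tcp_rot: [-2.924, -0.254, -0.891]
force: [-0.2, -0.3, -0.1]
width: -0.0
```

```bash
python3 st.py
```

```text
[ 0.736  0.021 -0.265  2.269 -0.8    0.51  -0.281] [ 0.4387 -0.1601  0.3008] [-0.2 -0.3 -0.1] 11.1833
[[ 0.818  0.179  0.547]
 [ 0.136 -0.984  0.119]
 [ 0.559 -0.023 -0.829]]
```

>>> move_arm --moves '[[[0,0,0],[-0.066,-0.014,0.099],-1],[[0,0,0],[-0.131,-0.029,0.199],-1],[[0,0,0],[-0.197,-0.043,0.298],-1],[[0,0,0],[-0.263,-0.057,0.398],-1],[[0,0,0],[-0.328,-0.071,0.497],-1],[[0,0,0],[-0.394,-0.086,0.597],-1],[[0,0,0],[-0.459,-0.1,0.696],-1],[[0,0,0],[-0.525,-0.114,0.796],-1],[[0,0,0],[-0.591,-0.129,0.895],-1],[[0,0,0],[-0.656,-0.143,0.995],-1],[[0,0,0],[-0.711,-0.155,1.078],-1]]'

```text
clock: 12.1
position: [0.4383, -0.1616, 0.2983]
tcp_rot: [2.038, 1.853, 0.725]
force: [-0.8, 0.3, -0.4]
width: 0.0003
```

>>> move_arm --moves '[[[0,0,0],[-0.066,-0.014,0.099],-1],[[0,0,0],[-0.131,-0.029,0.199],-1],[[0,0,0],[-0.197,-0.043,0.298],-1],[[0,0,0],[-0.263,-0.057,0.398],-1],[[0,0,0],[-0.328,-0.071,0.497],-1],[[0,0,0],[-0.394,-0.086,0.597],-1],[[0,0,0],[-0.459,-0.1,0.696],-1],[[0,0,0],[-0.525,-0.114,0.796],-1],[[0,0,0],[-0.591,-0.129,0.895],-1],[[0,0,0],[-0.656,-0.143,0.995],-1],[[0,0,0],[-0.711,-0.155,1.078],-1]]'

```text
clock: 13.02
position: [0.4383, -0.1616, 0.2983]
tcp_rot: [0.469, 2.534, 0.302]
force: [0.2, 0.6, -0.3]
width: 0.0001
```

```bash
python3 st.py
cat > rot.py <<'E'
import sys
from sim import *
from h import manip
s=manip.sense(); R=Ro.from_rotvec(s['tcp_rot']); t0=R.as_matrix()[:,2]; t=tdir(float(sys.argv[1]),float(sys.argv[2]))
ax=np.cross(t0,t); rv=ax/np.linalg.norm(ax)*np.arccos(t0@t); print('rot',rv.round(3),np.linalg.norm(rv)); 
print(track(s['joint_positions'],s['position'],Ro.from_rotvec(rv)*R))
E
python3 rot.py -60 45
```

```text
[ 0.811  0.028 -0.339  2.27  -0.8    0.501  2.327] [ 0.4383 -0.1616  0.2983] [ 0.2  0.6 -0.3] 13.0167
[[-0.794  0.267  0.547]
 [ 0.387  0.914  0.117]
 [-0.469  0.304 -0.829]]
rot [-0.655  0.104 -0.418] 0.7838052396740477
(array([ 0.63366669,  0.12115442, -1.00122206,  2.34371681,  1.15378257,
        0.99430992, -0.18940065]), np.float64(9.010779765616408e-10), np.float64(3.9315265352302944e-10))
```

>>> move_arm --moves '[[[0,0,0],[-0.066,0.01,-0.042],-1],[[0,0,0],[-0.131,0.021,-0.084],-1],[[0,0,0],[-0.197,0.031,-0.125],-1],[[0,0,0],[-0.262,0.042,-0.167],-1],[[0,0,0],[-0.328,0.052,-0.209],-1],[[0,0,0],[-0.393,0.062,-0.251],-1],[[0,0,0],[-0.459,0.073,-0.293],-1],[[0,0,0],[-0.524,0.083,-0.334],-1],[[0,0,0],[-0.59,0.094,-0.376],-1],[[0,0,0],[-0.655,0.104,-0.418],-1],[[0,0,0],[-0.655,0.104,-0.418],-1],[[0,0,0],[-0.655,0.104,-0.418],-1]]'

```text
clock: 14.02
position: [0.4338, -0.1615, 0.2944]
tcp_rot: [0.689, 2.5, -0.452]
force: [-1.0, -0.8, -0.9]
width: -0.0002
```

```bash
python3 st.py; python3 rot.py -60 45
```

```text
[ 0.671  0.032 -0.797  2.298  0.927  0.668  0.205] [ 0.4338 -0.1615  0.2944] [-1.  -0.8 -0.9] 14.0167
[[-0.745  0.549  0.379]
 [ 0.382  0.817 -0.433]
 [-0.547 -0.178 -0.818]]
rot [-0.196 -0.022 -0.079] 0.21270975697298658
(array([ 0.5219573 ,  0.11006723, -0.88111161,  2.35781929,  1.15454456,
        0.97045227, -0.18628893]), np.float64(6.806800948103453e-11), np.float64(3.340909793220801e-11))
```

>>> move_arm --moves '[[[0.002,0,0.003],[-0.05,-0.006,-0.02],-1],[[0.005,0,0.006],[-0.1,-0.011,-0.04],-1],[[0.006,0,0.006],[-0.15,-0.017,-0.06],-1],[[0.006,0,0.006],[-0.196,-0.022,-0.079],-1],[[0.006,0,0.006],[-0.196,-0.022,-0.079],-1],[[0.006,0,0.006],[-0.196,-0.022,-0.079],-1]]'

```text
clock: 14.52
position: [0.4396, -0.16, 0.2989]
tcp_rot: [0.707, 2.383, -0.699]
force: [0.2, -1.5, 0.0]
width: -0.0002
```

```bash
python3 st.py; python3 rot.py -60 45
cat > path.py <<'E'
from sim import *
from h import manip
yaw=np.radians(10.0); T=Ro.from_rotvec([0,0,yaw]); H=np.array([.6456,-.203,.1205])
s=manip.sense(); R=Ro.from_rotvec(s['tcp_rot']); t=R.as_matrix()[:,2]; tt=T.inv().apply(t); n=np.cross(tt,[0,1,0]); n/=np.linalg.norm(n); n*=np.sign(n[2])
tcp=lambda ph:H+T.apply(np.array([-.125*np.cos(ph),.005,.125*np.sin(ph)])+.014*tt-.016*n)
pre=tcp(0)-.012*T.apply(n)
q=s['joint_positions']; last=s['position']
for nm,p in [('above',pre-.12*t),('mid',pre-.05*t),('pre',pre)]+[('ph%.2f'%a,tcp(a)) for a in (0,.1,.2,.4,.6,.8,1.0,1.2)]+[('end',H+T.apply([-.01,0,.09]))]:
    q,a,b=track(q,p,R,10); print(nm,p.round(3),'d',(p-last).round(3),'tot',(p-pre).round(3),'%.4f %.3f'%(a,b),q.round(2)); last=p
print('n',T.apply(n).round(3))
E
python3 path.py
```

```text
[ 0.51   0.143 -0.867  2.307  1.156  0.989 -0.156] [ 0.4396 -0.16    0.2989] [ 0.2 -1.5  0. ] 14.5167
[[-0.709  0.611  0.353]
 [ 0.323  0.726 -0.607]
 [-0.627 -0.316 -0.712]]
rot [-0.007 -0.002 -0.002] 0.0073626125789161695
(array([ 0.51184126,  0.11111962, -0.87052002,  2.33983991,  1.14469369,
        0.97688745, -0.16360262]), np.float64(8.293912253247554e-12), np.float64(3.346048391608589e-12))
above [ 0.458 -0.16   0.187] d [ 0.018 -0.    -0.112] tot [-0.042  0.073  0.085] 0.0000 0.000 [ 0.41  0.43 -0.84  2.41  1.46  1.09 -0.57]
mid [ 0.483 -0.203  0.137] d [ 0.025 -0.042 -0.05 ] tot [-0.018  0.03   0.036] 0.0000 0.000 [ 0.46  0.58 -0.76  2.39  1.66  1.1  -0.64]
pre [ 0.5   -0.233  0.102] d [ 0.018 -0.03  -0.036] tot [0. 0. 0.] 0.0000 0.000 [ 0.5   0.69 -0.71  2.35  1.8   1.11 -0.66]
ph0.00 [ 0.512 -0.231  0.105] d [0.011 0.002 0.004] tot [0.011 0.002 0.004] 0.0000 0.000 [ 0.5   0.68 -0.71  2.32  1.78  1.11 -0.63]
ph0.10 [ 0.512 -0.231  0.118] d [0.001 0.    0.012] tot [0.012 0.002 0.016] 0.0000 0.000 [ 0.5   0.65 -0.72  2.32  1.75  1.09 -0.6 ]
ph0.20 [ 0.514 -0.23   0.13 ] d [0
[... 218 characters left out ...]
  1.05 -0.49]
ph0.60 [ 0.533 -0.227  0.176] d [0.012 0.002 0.022] tot [0.033 0.006 0.074] 0.0000 0.000 [ 0.52  0.53 -0.74  2.25  1.59  1.03 -0.42]
ph0.80 [ 0.549 -0.224  0.195] d [0.016 0.003 0.019] tot [0.049 0.009 0.094] 0.0000 0.000 [ 0.51  0.51 -0.75  2.2   1.54  1.03 -0.34]
ph1.00 [ 0.568 -0.221  0.211] d [0.019 0.003 0.016] tot [0.068 0.012 0.109] 0.0000 0.000 [ 0.51  0.5  -0.75  2.14  1.49  1.04 -0.27]
ph1.20 [ 0.59  -0.217  0.222] d [0.022 0.004 0.011] tot [0.09  0.016 0.12 ] 0.0000 0.000 [ 0.5   0.51 -0.75  2.08  1.46  1.05 -0.22]
end [ 0.636 -0.205  0.21 ] d [ 0.046  0.012 -0.011] tot [0.135 0.028 0.109] 0.0000 0.000 [ 0.45  0.59 -0.74  1.98  1.46  1.1  -0.19]
n [0.932 0.164 0.322]
```

>>> move_arm --moves '[[[0.004,0,-0.028],[0,0,0],-1],[[0.009,0,-0.056],[0,0,0],-1],[[0.014,0,-0.084],[0,0,0],-1],[[0.018,0,-0.112],[0,0,0],-1],[[0.026,-0.014,-0.129],[0,0,0],-1],[[0.035,-0.028,-0.145],[0,0,0],-1],[[0.043,-0.042,-0.162],[0,0,0],-1],[[0.043,-0.042,-0.162],[0,0,0],-1],[[0.043,-0.042,-0.162],[0,0,0],-1]]'

```text
clock: 15.27
position: [0.4817, -0.2036, 0.1372]
tcp_rot: [0.712, 2.381, -0.701]
force: [-0.9, 0.1, -0.4]
width: 0.0004
```

```bash
python3 st.py
python3 - <<'E'
from h import *
for n in ['side','wrist','top']: cap(n,n+'6')
s=cv2.imread('pics/side6.png')[130:290,140:340]; w=cv2.imread('pics/top6.png')[140:300,220:420]
cv2.imwrite('pics/c6.png',np.hstack([cv2.resize(s,(400,320)),cv2.resize(w,(400,320))]))
E
```

```text
[ 0.432  0.607 -0.733  2.357  1.669  1.104 -0.637] [ 0.4817 -0.2036  0.1372] [-0.9  0.1 -0.4] 15.2667
[[-0.707  0.614  0.351]
 [ 0.326  0.723 -0.609]
 [-0.627 -0.317 -0.711]]
```

View pics/c6.png

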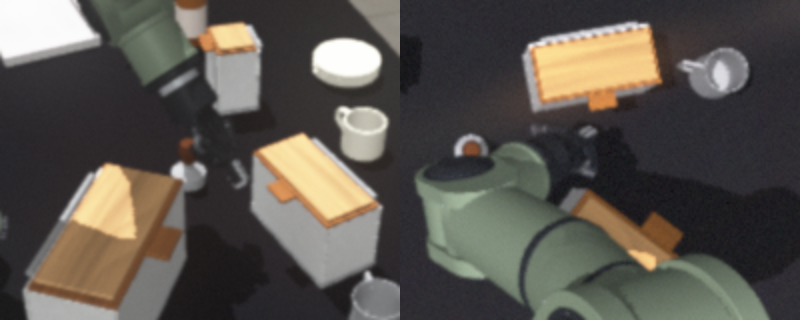

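View pics/wrist6.png

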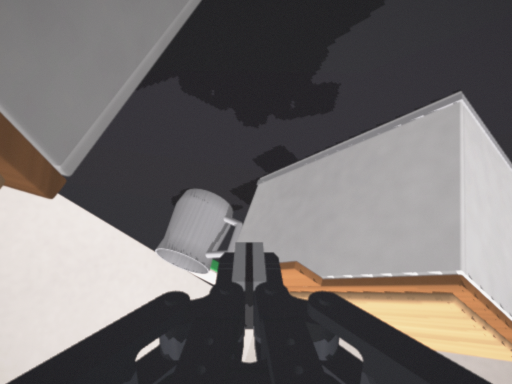

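The fingers are in front of the tin and left of the lip (wrist view: tips at (250,250), lip at (300,270)), clear of the decoy tin and the tamper. Next I go down to the pre-contact pose, under the lip, and start lifting.

>>> move_arm --moves '[[[0.006,-0.01,-0.012],[0,0,0],-1],[[0.012,-0.02,-0.024],[0,0,0],-1],[[0.018,-0.03,-0.036],[0,0,0],-1],[[0.018,-0.03,-0.036],[0,0,0],-1],[[0.023,-0.029,-0.034],[0,0,0],-1],[[0.028,-0.028,-0.032],[0,0,0],-1],[[0.03,-0.028,-0.026],[0,0,0],-1],[[0.031,-0.028,-0.02],[0,0,0],-1],[[0.031,-0.028,-0.014],[0,0,0],-1],[[0.032,-0.027,-0.007],[0,0,0],-1]]'

```text
clock: 16.25
position: [0.5151, -0.2292, 0.1324]
tcp_rot: [0.709, 2.377, -0.7]
force: [-0.3, -1.1, -0.7]
width: 0.0003
```

```bash
python3 st.py
python3 - <<'E'
from h import *
for n in ['side','wrist']: cap(n,n+'7')
s=cv2.imread('pics/side7.png')[150:270,200:350]; w=cv2.imread('pics/wrist7.png')
cv2.imwrite('pics/c7.png',np.hstack([cv2.resize(s,(400,320)),cv2.resize(w,(400,320))]))
E
```

```text
[ 0.469  0.639 -0.694  2.281  1.717  1.072 -0.569] [ 0.5151 -0.2292  0.1324] [-0.3 -1.1 -0.7] 16.25
[[-0.706  0.613  0.356]
 [ 0.323  0.724 -0.609]
 [-0.631 -0.315 -0.709]]
```

View pics/c7.png

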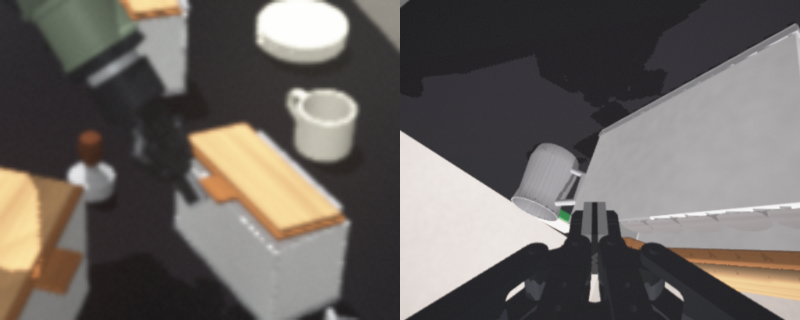

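The lid is lifting, with a clear gap over the tin at wrist (700,225). I'll continue along the lip's arc.

>>> move_arm --moves '[[[0.003,0,0.012],[0,0,0],-1],[[0.006,0.001,0.024],[0,0,0],-1],[[0.012,0.002,0.035],[0,0,0],-1],[[0.018,0.003,0.045],[0,0,0],-1],[[0.026,0.004,0.055],[0,0,0],-1],[[0.034,0.005,0.064],[0,0,0],-1],[[0.043,0.007,0.072],[0,0,0],-1],[[0.053,0.008,0.08],[0,0,0],-1]]'

```text
clock: 17.02
position: [0.5684, -0.221, 0.212]
tcp_rot: [0.708, 2.377, -0.7]
force: [-0.1, 0.1, -0.6]
width: 0.0001
```

```bash
python3 st.py
python3 - <<'E'
from h import *
for n in ['side','top']: cap(n,n+'8')
s=cv2.imread('pics/side8.png')[130:270,200:350]; w=cv2.imread('pics/top8.png')[130:260,230:400]
cv2.imwrite('pics/c8.png',np.hstack([cv2.resize(s,(400,320)),cv2.resize(w,(400,320))]))
E
```

```text
[ 0.477  0.52  -0.722  2.115  1.496  1.036 -0.272] [ 0.5684 -0.221   0.212 ] [-0.1  0.1 -0.6] 17.0167
[[-0.706  0.613  0.356]
 [ 0.323  0.725 -0.609]
 [-0.631 -0.315 -0.709]]
```

View pics/c8.png

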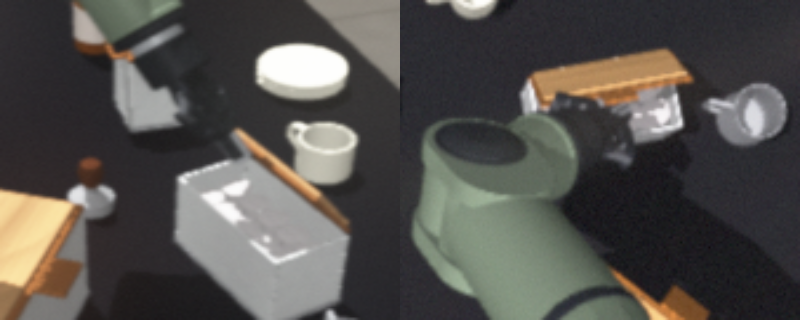

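The lid is about 60° up, with the fingers on its inner side. I'll push it back past upright.

>>> move_arm --moves '[[[0.009,0.001,0.003],[0,0,0],-1],[[0.018,0.003,0.005],[0,0,0],-1],[[0.026,0.005,0.005],[0,0,0],-1],[[0.034,0.006,0.005],[0,0,0],-1],[[0.042,0.007,0.005],[0,0,0],-1],[[0.05,0.009,0.005],[0,0,0],-1],[[0.057,0.01,0.005],[0,0,0],-1],[[0.064,0.011,0.005],[0,0,0],-1],[[0.07,0.012,0.005],[0,0,0],-1],[[0.076,0.013,0.005],[0,0,0],-1],[[0.081,0.014,0.005],[0,0,0],-1],[[0.081,0.014,0.005],[0,0,0],-1]]'

```text
clock: 18.12
position: [0.65, -0.2068, 0.2162]
tcp_rot: [0.709, 2.378, -0.699]
force: [-0.7, 0.1, -0.8]
width: -0.0002
```

```bash
python3 st.py
python3 - <<'E'
from h import *
for n in ['side','top']: cap(n,n+'9')
s=cv2.imread('pics/side9.png')[130:270,200:350]; w=cv2.imread('pics/top9.png')[130:260,230:400]
cv2.imwrite('pics/c9.png',np.hstack([cv2.resize(s,(400,320)),cv2.resize(w,(400,320))]))
E
```

```text
[ 0.413  0.618 -0.706  1.912  1.457  1.096 -0.156] [ 0.65   -0.2068  0.2162] [-0.7  0.1 -0.8] 18.1167
[[-0.706  0.613  0.356]
 [ 0.323  0.725 -0.609]
 [-0.631 -0.315 -0.709]]
```

View pics/c9.png

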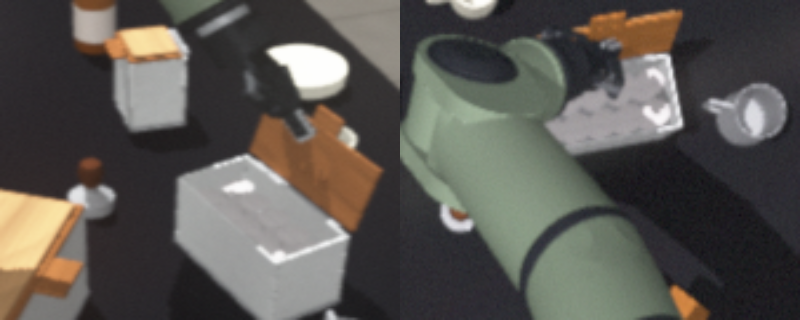

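The lid now leans back in the top view (inner side visible, lip at (605,20)). I'll back the fingers off towards the front and then up.

>>> move_arm --moves '[[[-0.012,-0.002,0],[0,0,0],-1],[[-0.03,-0.003,0.005],[0,0,0],-1],[[-0.05,0,0.02],[0,0,0],-1],[[-0.075,0.01,0.045],[0,0,0],-1],[[-0.1,0.025,0.075],[0,0,0],-1],[[-0.125,0.045,0.1],[0,0,0],-1],[[-0.15,0.065,0.12],[0,0,0],-1],[[-0.17,0.085,0.13],[0,0,0],-1],[[-0.18,0.1,0.13],[0,0,0],-1],[[-0.18,0.1,0.13],[0,0,0],-1],[[-0.18,0.1,0.13],[0,0,0],-1]]'

```text
clock: 19.13
position: [0.4692, -0.1069, 0.3463]
tcp_rot: [0.707, 2.377, -0.7]
force: [1.0, -0.3, 0.3]
width: -0.0002
```

```bash
python3 st.py
python3 - <<'E'
from h import *
for n in ['side','top']: cap(n,n+'10')
s=cv2.imread('pics/side10.png')[80:320,150:400]; w=cv2.imread('pics/top10.png')[70:300,90:420]
cv2.imwrite('pics/c10.png',np.hstack([cv2.resize(s,(400,320)),cv2.resize(w,(400,320))]))
w,p=cloud('top10')
q=w[120:205,265:362].reshape(-1,3); h=q[(q[:,2]>.15)&(q[:,2]<.26)]
c,sn=np.cos(np.radians(10)),np.sin(np.radians(10)); X=(h-[.6456,-.203,.1205]); xt=X[:,0]*c+X[:,1]*sn
print(len(h),'slope',np.polyfit(X[:,2],xt,1),'angle',np.pi/2+np.arctan(np.polyfit(X[:,2],xt,1)[0]))
t=w[145:200,170:222].reshape(-1,3); t=t[(t[:,2]>.1)&(t[:,2]<.3)]
r=cv2.minAreaRect(t[:,:2].astype(np.float32));print('tea z',np.percentile(t[:,2],[5,50,95,99]),r)
t=t[t[:,2]>.135]; A=np.c_[t[:,:2],np.ones(len(t))]; print('tea top plane',np.linalg.lstsq(A,t[:,2],rcond=None)[0])
# coffee tin rim
r=q[(q[:,2]>.11)&(q[:,2]<.126)]; print(cv2.minAreaRect(r[:,:2].astype(np.float32)))
E
```

```text
[ 0.434  0.138 -0.916  2.165  1.032  1.135 -0.069] [ 0.4692 -0.1069  0.3463] [ 1.  -0.3  0.3] 19.1333
[[-0.706  0.612  0.356]
 [ 0.322  0.725 -0.609]
 [-0.631 -0.315 -0.709]]
853 slope [0.31438171 0.00119821] angle 1.8753945775943617
tea z [0.12704803 0.13947502 0.14524575 0.14683695] ((0.6018624305725098, 0.19061163067817688), (0.09102379530668259, 0.10556793212890625), 84.31547546386719)
tea top plane [0.01495343 0.00292103 0.13093533]
((0.6001663208007812, -0.2106739580631256), (0.10335956513881683, 0.20098738372325897), 10.943230628967285)
```

View pics/c10.png

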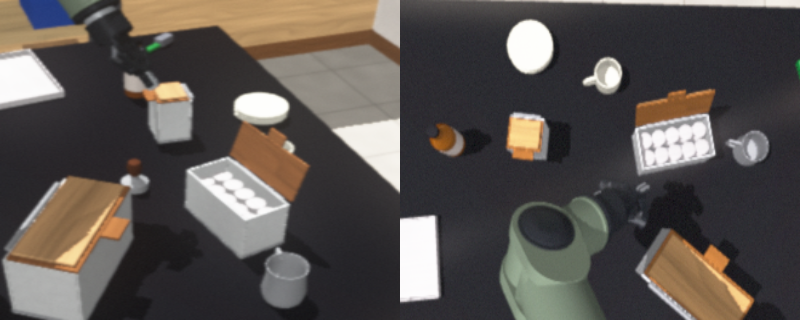

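Both lids are as required, and the robot touches nothing. Handing in.

```bash
python3 -c "
from cell import manip
print(manip.sense()['clock'],manip.sign_off())"
```

```text
the job is handed in; nothing more can be done
19.2333 None
```

The tea lid lies shut and the small wide tin's lid rests open on its own. I handed the job in at 19.2 s of the 56 s allowed; no verdict was reported.

- **Tea lid:** I pushed it forward from behind with closed fingers until it fell shut. In the last picture its top is flat, sloping about 0.015 rad. The measured height is about 0.140 m, against 0.1425 m expected when shut.
- **Wide tin's lid:** I lifted the lip from the front left with tilted fingers and pushed the inner side back past upright. It leans at about 1.87 rad by depth fit, which agrees with the 1.85 stop to within measurement error.
- **Tins and bystanders:** The wide tin's centre measures within about 4 mm of its start. In the last picture the tea tin and the bystanders look undisturbed; I compared those by eye, not by measurement. After I backed off, the force reading was at noise level and the fingers were clear of everything.

**What went wrong on the way:** My first approach to the wide tin, straight from the front, ran into joint limits (joint 7, then 5 and 6). No contact force showed. I backed away, fitted a model of the arm's joints to the logged poses and came in from the front left instead.

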